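Drop the rejected brackets through the sprung flap of the scrap box

ROBOT

A 7-joint arm with a two-finger parallel gripper is mounted at the origin on the work surface. World frame = base frame: x ahead of the robot, y to its left, z up, the work surface at z = 0. Lengths are in m, angles in rad, forces in N, time in s.
With the tool pointing down it reaches from about 0.4 to 0.85 m from the base axis. Payload 4.5 kg.
Tool frame: the origin (TCP) lies at the very end of the fingers, on their centre line; the grasp point (between the pads) lies 19 mm behind it (r.grip_point_offset is the distance from the TCP to the grasp point, in m); z points along the fingers, y is the line along which they close (so a half turn about z gives the same grasp; the last joint's range is limited). The gripper opens to 88 mm and grips with 3 to 60 N. Pads are 18 mm wide; open, the fingers measure 123 mm over their backs; the gripper's body (75 mm by 187 mm) begins 45 mm behind the grasp point.
Start: joints at [1.169, 0.689, -0.195, 1.565, 0.157, 0.902, -0.215], TCP at [0.264, -0.567, 0.204] pointing down, gripper open.
Joint ranges: [-3.01, 3.01], [-0.46, 2.08], [-1.47, 1.51], [0.13, 2.56], [-1, 4.14], [0.04, 2.09], [-2.66, 2.66]. Speed limits (rad/s): [2.57, 2.57, 3.14, 3.14, 3.14, 3.14, 3.14].

INTERFACE

Orientations are given as a unit quaternion [x, y, z, w].
In Python, from plant import r gives the robot as it stands.
- The arm moves only by the tool carry_out, never from a script. Its argument "rows" is a list of rows, each a list of 3 entries, a list of its own where there are three numbers: the shift along the tool's x, y, z in cm, then the turn, a rotation vector about the tool's x, y, z in degrees, then the closure, from 0 (fully open) to 1 (shut). A call has 1 to 12 rows; each row is the pose to reach, as a shift and turn from the pose commanded when the call began, along the tool's axes at that moment; what a row does not reach only later rows make up. A row lasts 1/10 s, in which the tool goes at most 50 mm and 8.59 degrees, less where a joint would pass 70% of its speed; a pose out of reach is approached as far as the arm can. A call with a gripper value outside its range is refused whole. The fingers move at their own pace and stop on an object; "newtons" is the grip in N (left out, the last holds). Time passes only in rows, so rows that repeat a pose let the fingers close. It gives the time, the measured TCP pose, the force, the opening and the grip force at its end, in the units of the state.
- r.get_state(): the state, without advancing time (a new reading comes with each control period).
- r.snapshot(name): name is "scene" or "top" or "wrist"; returns a dict with "image" (480x640x3 uint8, red, green, blue), "fx", "fy", "cx", "cy" (pixels), "pose" (4x4, takes a point from camera to world coordinates). Camera axes: x right, y up, looking along -z (the intrinsics and any distortion apply to the point x, -y, -z); pixel columns grow to the right and rows downward; lengths in m; the calibration is good to about 2 mm. A picture is of the moment at which its call begins. There is no depth.
- r.finish_job(): hands the job in; it is judged then, once.
The state is a dict: "clock": time; "q": joint angles; "qd": joint speeds; "joint_torque": joint torques, N m; "tool_pos": TCP position; "eef_rot": TCP orientation; "contact_force": force on the tool from outside, world axes, zero at the start; "moment": the same for the moment, N m; "opening": opening from 0.0 (shut) to 1.0 (fully open); "finger_force": force on a finger pad.
Only numpy, scipy, OpenCV 4.12 (cv2) and the standard library are available. Lean on these libraries where they do the work, as an engineer would, in place of code of your own. Each camera call takes 0.05 s, during which the arm holds its last target. There are 200 camera calls.

TASK

Two of the three brazed brackets on the bench are rejects, marked with a red paint band. Throw both out, one after the other: press the sprung flap in the top of the blue scrap box open, without forcing it, hold it open with your hand until the reject has dropped through into the box, then let it spring shut before you bring the next. Leave the unmarked good bracket and the hex key alone.

Things in the scene. Friction and masses are not known exactly. Their poses are not given: they have to be found in the camera images.
- scrap_box: closed blue sheet-metal scrap box, fixed to the bench, 220 (x) x 220 (y) x 180 mm high, walls, floor and top plate 4 mm. Origin: centre of its underside; z up. In its top plate is a slot from x = -45 to x = +65 mm and y = -85 to +85 mm (box frame), closed by an aluminium flap. A bracket that has gone through lies on the box floor, hidden, at z = 4 mm or on top of the other one.
- flap (a joint): angle of the sprung flap in rad: 0 = shut, level with the top plate; grows as its free edge is pushed DOWN into the box; stop at 1.35. A spring closes it: about 0.35 N m when shut, 0.54 N m at the stop (10 to 15 N when pressed 40 mm from the hinge). It carries a bracket's weight without opening, and springs shut at once when let go.
- flap_hinge (a point): middle of the flap's hinge line, at box x = +63, y = 0, z = 178 mm; axes as the box's: the hinge runs along y, the shut flap extends from here towards -x. Pressing near the hinge (about 45 mm from it) makes the flap steep with little depth; a bracket slides off it, towards -x, once it is held steep (about 0.8 rad or more) and the jaws are open.
- flap_edge (a point): middle of the flap's free edge (yellow stripe) at its upper face, 104 mm from the hinge; it moves with the flap. The flap is an aluminium plate 104 mm long (along the box's x), 164 mm wide and 4 mm thick.
- reject_a: rejected bracket: bare steel tube 28 mm in diameter, 52 mm long, lying along its own x on a flat foot plate 52 x 24 x 4 mm, 32 mm high in all, about 0.12 kg, with a red paint band 20 mm wide round the middle. Origin: centre of the underside of the foot, z up; the tube's axis is at z = 18 mm. It stands on its foot on the bench; grasp it across y.
- reject_b: second rejected bracket, the same as reject_a, also with the red band.
- good_stub: good bracket: same shape and size but bare, without the red band. Origin: centre of the underside of its foot. To be left alone.
- hex_key: bystander: L-shaped steel hex key lying flat, 100 mm along its x with a 28 mm leg, 6 mm thick. Origin: middle of the long leg, at the bench. To be left alone. (Not listed: a cordless drill, 220 mm high, standing well out on the bench's left side, and a red fittings tray 45 mm high near its far edge.)
Things that resemble listed ones, but are neither listed nor needed, are in the scene too. Leave any yellow look-alike of the reject_a alone. Leave any purple look-alike of the reject_b alone.

How it is judged:
On the way, in this order (a step that is already met when the one before it is completed fails the run):
1. a reject passes below the slot while the hand, or the reject in the hand, holds the flap open (((x of reject_a in the frame of scrap_box between -0.11 and 0.11 m and y of reject_a in the frame of scrap_box between -0.11 and 0.11 m and z of reject_a in the frame of scrap_box between 0 and 0.165 m and value of joint flap above 0.5 rad and (contact force between the fingers and reject_a above 0.3 N or contact force between the fingers and scrap_box above 0.3 N)) or (x of reject_b in the frame of scrap_box between -0.11 and 0.11 m and y of reject_b in the frame of scrap_box between -0.11 and 0.11 m and z of reject_b in the frame of scrap_box between 0 and 0.165 m and value of joint flap above 0.5 rad and (contact force between the fingers and reject_b above 0.3 N or contact force between the fingers and scrap_box above 0.3 N)))), for 0.1 s.
2. with the first reject down in the box and the flap shut again, the way is clear for the other (((x of reject_a in the frame of scrap_box between -0.11 and 0.11 m and y of reject_a in the frame of scrap_box between -0.11 and 0.11 m and z of reject_a in the frame of scrap_box between 0 and 0.09 m) or (x of reject_b in the frame of scrap_box between -0.11 and 0.11 m and y of reject_b in the frame of scrap_box between -0.11 and 0.11 m and z of reject_b in the frame of scrap_box between 0 and 0.09 m)) and value of joint flap below 0.1 rad), for 0.1 s.
3. the other reject passes below the slot in the same way, the first lying in the box ((((x of reject_a in the frame of scrap_box between -0.11 and 0.11 m and y of reject_a in the frame of scrap_box between -0.11 and 0.11 m and z of reject_a in the frame of scrap_box between 0 and 0.09 m) and (x of reject_b in the frame of scrap_box between -0.11 and 0.11 m and y of reject_b in the frame of scrap_box between -0.11 and 0.11 m and z of reject_b in the frame of scrap_box between 0 and 0.165 m and value of joint flap above 0.5 rad and (contact force between the fingers and reject_b above 0.3 N or contact force between the fingers and scrap_box above 0.3 N))) or ((x of reject_b in the frame of scrap_box between -0.11 and 0.11 m and y of reject_b in the frame of scrap_box between -0.11 and 0.11 m and z of reject_b in the frame of scrap_box between 0 and 0.09 m) and (x of reject_a in the frame of scrap_box between -0.11 and 0.11 m and y of reject_a in the frame of scrap_box between -0.11 and 0.11 m and z of reject_a in the frame of scrap_box between 0 and 0.165 m and value of joint flap above 0.5 rad and (contact force between the fingers and reject_a above 0.3 N or contact force between the fingers and scrap_box above 0.3 N))))), for 0.1 s.
At the end, for the whole second after the job is handed in: both red-banded brackets lie at rest inside the scrap box (origins less than 90 mm above its underside, within its walls), the flap is shut (under 0.06 rad), the good bracket is within 20 mm and the hex key within 30 mm of where they started (x of reject_a in the frame of scrap_box between -0.11 and 0.11 m and y of reject_a in the frame of scrap_box between -0.11 and 0.11 m and z of reject_a in the frame of scrap_box between 0 and 0.09 m and x of reject_b in the frame of scrap_box between -0.11 and 0.11 m and y of reject_b in the frame of scrap_box between -0.11 and 0.11 m and z of reject_b in the frame of scrap_box between 0 and 0.09 m and value of joint flap below 0.06 rad and linear speed of each of reject_a, reject_b below 0.03 m/s and distance of good_stub from where it was at the start of the episode below 0.02 m and distance of hex_key from where it was at the start of the episode below 0.03 m); the robot touches nothing.
It fails at once if the good bracket is moved more than 20 mm (distance of good_stub from where it was at the start of the episode above 0.02 m).
It fails at once if the hex key is moved more than 30 mm (distance of hex_key from where it was at the start of the episode above 0.03 m).
It fails at once if the scrap box or its flap is pressed with more than 60 N (contact force between the fingers and scrap_box above 60 N).
It also fails if it takes over 72 s, if anything falls off the work surface, if the arm or the gripper's body presses on something with over 40 N, if the wrist force passes 120 N, or if a joint passes its speed limit or range.

## Working session

There is one attempt and no reset: what is moved stays moved. The work goes in short steps, Python scripts to look and compute and a tool call to move; the robot and the scene stay as the last step left them, time stands still between calls to the robot, and variables do not carry over. Pictures are saved under pics/ and viewed, at most 13 in all, crops included, and the job is handed in when it is done.

Besides the shell and the picture viewer there is one more tool, called after "Request:" as a command line: name --argument value ..., lists and objects as JSON in quotes. carry_out: Moves the arm, as the interface text tells. Its arguments: {"type":"object","properties":{"rows":{"type":"array"},"newtons":{"type":"number"}},"required":["rows"]}

```bash
mkdir -p pics
cat > h.py <<'E'
import numpy as np, cv2
from plant import r
def snap(n,f):
    s=r.snapshot(n); cv2.imwrite('pics/'+f+'.png',s['image'][:,:,::-1]); np.savez('pics/'+f+'.npz',**{k:v for k,v in s.items()}); return s
def load(f): return dict(np.load('pics/'+f+'.npz',allow_pickle=True))
def ray(s,u,v,z):
    P=np.array(s['pose']); d=np.array([(u-s['cx'])/s['fx'],-(v-s['cy'])/s['fy'],-1.])
    d=P[:3,:3]@d; o=P[:3,3]; return o+d*(z-o[2])/d[2]
def proj(s,p):
    P=np.array(s['pose']); c=P[:3,:3].T@(np.array(p)-P[:3,3]); return s['cx']+s['fx']*c[0]/-c[2], s['cy']-s['fy']*c[1]/-c[2]
E
python3 - <<'E'
from h import *
for n in('scene','top'):
    s=snap(n,n+'0'); print(n,s.keys(),s['fx'],s['cx'],s['cy'],np.round(s['pose'],3).tolist())
print(r.get_state())
E
```

```text
scene dict_keys(['image', 'fx', 'fy', 'cx', 'cy', 'pose']) 495.174366589955 323.5595014666473 241.85592496395614 [[-0.663, -0.604, 0.442, 0.898], [0.748, -0.547, 0.376, 0.359], [0.015, 0.58, 0.815, 0.828], [0.0, 0.0, 0.0, 1.0]]
top dict_keys(['image', 'fx', 'fy', 'cx', 'cy', 'pose']) 564.3906655841387 309.39226649316987 243.37632347178982 [[0.001, 0.998, -0.058, 0.444], [-1.0, 0.002, 0.012, 0.047], [0.012, 0.058, 0.998, 1.165], [0.0, 0.0, 0.0, 1.0]]
{'clock': 0.1, 'q': array([ 1.1688147 ,  0.6898845 , -0.19452129,  1.56619097,  0.15733148,
        0.90248195, -0.21512169]), 'qd': array([-0.00022298, -0.00227091, -0.00070492, -0.00289851,  0.00046839,
       -0.00028532,  0.00068641]), 'joint_torque': array([-2.27317782e-03, -5.28492808e+01, -1.27163731e+00, -1.53835237e+01,
       -5.26486861e-02,  1.95467881e-03, -8.16965354e-06]), 'tool_pos': array([ 0.26352765, -0.56607631,  0.20311312]), 'eef_rot': array([ 9.76347801e-01,  2.16204428e-01, -2.35334976e-04, -7.49523370e-04]), 'contact_force': array([ 0.37849465, -0.09106264,  0.07540611]), 'moment': array([-0.03648997,  0.0118961 , -0.01441856]), 'finger_force': 0.0, 'opening': 0.9987811294321685}
```

View pics/top0.png

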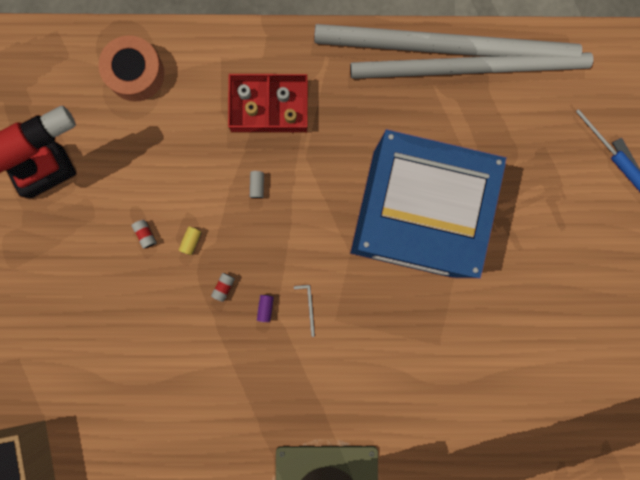

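View pics/scene0.png

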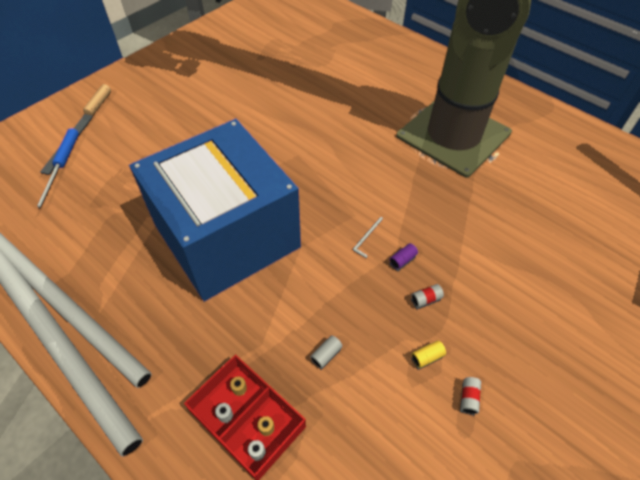

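The top view shows the rejects at (144,234) and (223,287), the yellow decoy at (190,240), the purple one at (265,308) and the good bracket at (257,184). The hex key is at (310,310), and the flap centre is near (433,195) with its yellow free edge towards the robot. The scene view shows the same layout.

```bash
cat > m.py <<'E'
from h import *
s=load('top0'); im=s['image']; hsv=cv2.cvtColor(im,cv2.COLOR_RGB2HSV); H,S,V=cv2.split(hsv)
red=(((H<6)|(H>172))&(S>150)&(V>90)).astype(np.uint8)
gray=((S<70)&(V>60)).astype(np.uint8)
for nm,c in(('A',(144,234)),('B',(223,287)),('good',(257,184))):
    m=np.zeros_like(red); u,v=c; m[v-22:v+22,u-20:u+20]=1
    if nm=='B': m[:, 248:]=0
    mm=(red|gray)*m; mm=cv2.morphologyEx(mm,cv2.MORPH_CLOSE,np.ones((3,3),np.uint8))
    n,l,st,ce=cv2.connectedComponentsWithStats(mm); i=1+np.argmax(st[1:,4])
    pts=np.argwhere(l==i)[:,::-1].astype(np.float32)
    w=np.array([ray(s,*p,0.018)[:2] for p in pts],np.float32)
    rc=cv2.minAreaRect(w*1000); d=np.linalg.svd(w-w.mean(0),full_matrices=False)[2][0]
    rm=np.argwhere(red*m)[:,::-1].mean(0) if nm!='good' else None
    print(nm,st[i],rc,'mean',w.mean(0),'axisdeg',np.degrees(np.arctan2(d[1],d[0])), None if rm is None else ray(s,*rm,0.024))
flap=(((S<60)&(V>110))|((H>15)&(H<35)&(S>120)&(V>150))).astype(np.uint8); m=np.zeros_like(red); m[145:240,370:495]=1
flap=cv2.morphologyEx(flap*m,cv2.MORPH_OPEN,np.ones((3,3),np.uint8))
pts=np.argwhere(flap)[:,::-1].astype(np.float32)
w=np.array([ray(s,*p,0.18)[:2] for p in pts],np.float32); rc=cv2.minAreaRect(w*1000); print('flap',rc,cv2.boxPoints(rc).tolist())
for p in((391,137),(501,158),(366,244),(476,269)): print('screw',ray(s,*p,0.18))
E
python3 m.py
```

```text
A [132 220  24  28 362] ((529.964111328125, 371.72308349609375), (56.845035552978516, 28.84172248840332), 27.2471866607666) mean [0.529889   0.37212628] axisdeg -150.67009 [0.53047908 0.37180074 0.024     ]
B [212 273  22  28 336] ((421.2052307128906, 210.01834106445312), (27.169265747070312, 53.97709274291992), 63.923866271972656) mean [0.42157137 0.21056725] axisdeg 153.77391 [0.42145982 0.21082248 0.024     ]
good [250 171  14  27 351] ((631.8225708007812, 142.51348876953125), (53.670318603515625, 26.600528717041016), 0.3403836190700531) mean [0.63168776 0.14310253] axisdeg 178.9341 None
flap ((589.3128662109375, -184.55416870117188), (171.33607482910156, 113.31533813476562), 76.82159423828125) [[514.6163330078125, -255.04908752441406], [624.947509765625, -280.8831787109375], [664.0093994140625, -114.05924987792969], [553.67822265625, -88.22515869140625]]
screw [ 0.6898395  -0.10829777  0.18      ]
screw [ 0.65297063 -0.30317432  0.18      ]
screw [ 0.49998004 -0.06309558  0.18      ]
screw [ 0.45651958 -0.25560868  0.18      ]
```

```bash
cat >> h.py <<'E'
from scipy.spatial.transform import Rotation as R
# targets: (x,y,z,heading of tool x in deg); prints shift cm / turn deg from the present pose, tool axes, and rows needed
def plan(*T):
    s=r.get_state(); p=np.array(s['tool_pos']); q=R.from_quat(s['eef_rot']); lp=p; lq=q
    print('at',np.round(p,4),'head',round(np.degrees(np.arctan2(*q.as_matrix()[1::-1,0])),1),'t',round(s['clock'],1),'open',round(s['opening'],3),'F',np.round(s['contact_force'],1))
    for t in T:
        g=R.from_euler('z',t[3],degrees=True)*R.from_euler('x',180,degrees=True)
        d=q.inv().apply(np.array(t[:3])-p)*100; w=np.degrees((q.inv()*g).as_rotvec())
        print(np.round(d,2).tolist(),np.round(w,1).tolist(),'rows',round(max(np.linalg.norm(t[:3]-lp)/.05,np.degrees((lq.inv()*g).magnitude())/8.59),1)); lp=np.array(t[:3]);lq=g
def off(c,h,k=.012): return [c[0]-k*np.cos(np.radians(h)),c[1]-k*np.sin(np.radians(h))]
E
python3 - <<'E'
from h import *
plan((.52,-.25,.34,70),(.55,0,.34,105))
print(off((.4214,.2103),153.8),off((.530,.372),208.5))
E
```

```text
at [ 0.2635 -0.5661  0.2031] head 25.0 t 0.1 open 0.999 F [ 0.4 -0.1  0.1]
[36.59, -17.85, -13.67] [-0.1, -0.0, -45.0] rows 8.6
[49.87, -39.24, -13.63] [-0.1, -0.1, -80.0] rows 5.0
[np.float64(0.43216710043609197), np.float64(0.20500192976649906)] [np.float64(0.5405458053519436), np.float64(0.3777259051231153)]
```

Request:
carry_out --rows '[[[0, 0, -13.6], [0, 0, 0], 0], [[0, 0, -13.6], [0, 0, 0], 0], [[0, 0, -13.6], [0, 0, 0], 0], [[36.6, -17.8, -13.6], [0, 0, -45], 0.2], [[36.6, -17.8, -13.6], [0, 0, -45], 0.4], [[36.6, -17.8, -13.6], [0, 0, -45], 0.4], [[36.6, -17.8, -13.6], [0, 0, -45], 0.4], [[36.6, -17.8, -13.6], [0, 0, -60], 0.4], [[36.6, -17.8, -13.6], [0, 0, -60], 0.4], [[36.6, -17.8, -13.6], [0, 0, -70], 0.4], [[36.6, -17.8, -13.6], [0, 0, -80], 0.4], [[49.8, -39.2, -13.6], [0, 0, -80], 0.4]]'

```text
clock: 1.3
tool_pos: [0.5251, -0.2053, 0.339]
eef_rot: [0.625, 0.781, 0.001, 0.0]
contact_force: [0.1, 0.3, 0.3]
opening: 0.599
finger_force: 0.0
```

Run:
```python
from h import *
plan((.55,0,.34,105),(.43,.205,.15,153.8))
```

```text
at [ 0.5251 -0.2053  0.339 ] head 102.6 t 1.3 open 0.599 F [0.1 0.3 0.3]
[19.48, 6.92, -0.08] [0.1, -0.0, -2.4] rows 4.1
[42.1, -0.34, 18.92] [0.1, 0.0, -51.2] rows 6.1
```

Request:
carry_out --rows '[[[19.5, 6.9, 0], [0, 0, -8], 0.4], [[19.5, 6.9, 0], [0, 0, -16], 0.4], [[19.5, 6.9, 0], [0, 0, -24], 0.4], [[19.5, 6.9, 0], [0, 0, -32], 0.4], [[42, -0.3, 14], [0, 0, -40], 0.4], [[42, -0.3, 14], [0, 0, -51], 0.4], [[42, -0.3, 14], [0, 0, -51], 0.4], [[42, -0.3, 14], [0, 0, -51], 0.4], [[42, -0.3, 14], [0, 0, -51], 0.4], [[42, -0.3, 14], [0, 0, -51], 0.4], [[42, -0.3, 14], [0, 0, -51], 0.4], [[42, -0.3, 14], [0, 0, -51], 0.4]]'

```text
clock: 2.5
tool_pos: [0.43, 0.2028, 0.1996]
eef_rot: [0.23, 0.973, -0.001, -0.0]
contact_force: [0.9, 0.2, 0.7]
opening: 0.599
finger_force: 0.0
```

Run:
```python
from h import *
plan((.432,.205,.06,153.8),(.432,.205,.002,153.8))
s=snap('wrist','w1'); print(s['pose'].round(3).tolist())
print(proj(s,(.4214,.2103,.018)))
```

```text
at [0.43   0.2028 0.1996] head 153.4 t 2.5 open 0.599 F [0.9 0.2 0.7]
[-0.08, 0.3, 13.96] [-0.1, 0.0, -0.4] rows 2.8
[-0.08, 0.31, 19.76] [-0.1, 0.0, -0.4] rows 1.2
[[0.447, -0.86, -0.245, 0.367], [0.894, 0.429, 0.125, 0.235], [-0.002, -0.275, 0.961, 0.379], [0.0, 0.0, 0.0, 1.0]]
(np.float64(322.42442413482524), np.float64(202.64427864120435))
```

View pics/w1.png

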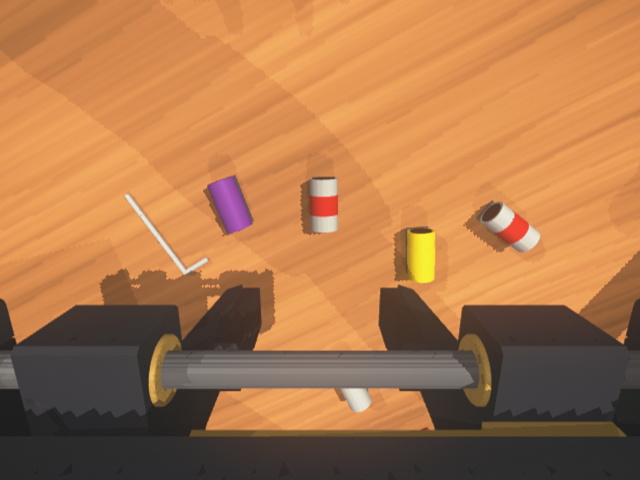

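The wrist view has the reject centred at (323,205), within 3 px of the prediction and aligned with the tool's x. The purple bracket is at (230,205) and yellow at (421,255). I'm clear to descend.

Request:
carry_out --rows '[[[-0.1, 0.3, 5], [0, 0, -0.4], 0.4], [[-0.1, 0.3, 10], [0, 0, -0.4], 0.4], [[-0.1, 0.3, 14], [0, 0, -0.4], 0.4], [[-0.1, 0.3, 17], [0, 0, -0.4], 0.4], [[-0.1, 0.3, 19], [0, 0, -0.4], 0.4], [[-0.1, 0.3, 19.7], [0, 0, -0.4], 0.4], [[-0.1, 0.3, 19.7], [0, 0, -0.4], 0.4], [[-0.1, 0.3, 19.7], [0, 0, -0.4], 0.8], [[-0.1, 0.3, 19.7], [0, 0, -0.4], 0.8], [[-0.1, 0.3, 19.7], [0, 0, -0.4], 0.8], [[-0.1, 0.3, 19.7], [0, 0, -0.4], 0.8], [[-0.1, 0.3, 19.7], [0, 0, -0.4], 0.8]]' --newtons 40

```text
clock: 3.75
tool_pos: [0.4326, 0.2054, 0.0031]
eef_rot: [0.227, 0.974, 0.0, 0.0]
contact_force: [0.1, 0.2, -0.2]
opening: 0.199
finger_force: 0.0
```

Run:
```python
from h import *
plan((.432,.205,.25,153.8),(.57,0,.27,166.7))
```

```text
at [0.4326 0.2054 0.0031] head 153.7 t 3.8 open 0.199 F [ 0.1  0.2 -0.2]
[0.03, -0.05, -24.69] [0.0, 0.0, -0.1] rows 4.9
[-21.43, -12.31, -26.68] [0.0, 0.0, -13.0] rows 5.0
```

Run:
```python
from h import *
snap('wrist','w2'); print(r.get_state()['finger_force'],r.get_state()['opening'])
```

```text
0.0 0.20424738437137102
```

View pics/w2.png

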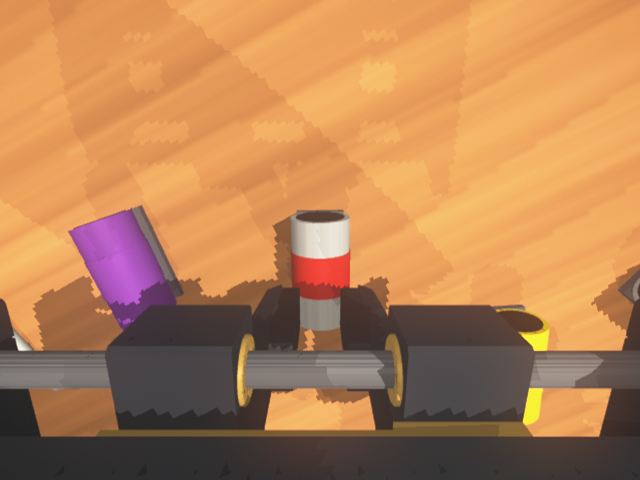

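Run:
```python
from h import *
s=load('w2'); st=r.get_state(); T=R.from_quat(st['eef_rot']); p=np.array(st['tool_pos'])
for x in(0,.009):
  for y in(.009,.014):
    for z in(0,-.019,-.03): print(x,y,z,np.round(proj(s,p+T.apply([x,y,z]))))
c=ray(s,320,278,.032); b=ray(s,320,328,.032); print('band top',c,'rear end top',b, 'in tool',T.inv().apply(c-p),T.inv().apply(b-p), 'front',T.inv().apply(ray(s,320,213,.032)-p))
for u in(291,350): print(T.inv().apply(ray(s,u,240,.018)-p))
```

```text
0 0.009 0 [336. 279.]
0 0.009 -0.019 [337. 293.]
0 0.009 -0.03 [339. 303.]
0 0.014 0 [345. 279.]
0 0.014 -0.019 [348. 293.]
0 0.014 -0.03 [349. 303.]
0.009 0.009 0 [336. 263.]
0.009 0.009 -0.019 [338. 276.]
0.009 0.009 -0.03 [339. 285.]
0.009 0.014 0 [345. 263.]
0.009 0.014 -0.019 [348. 276.]
0.009 0.014 -0.03 [350. 285.]
band top [0.42220235 0.21110236 0.032     ] rear end top [0.44465242 0.20004673 0.032     ] in tool [ 0.01174476  0.00056726 -0.02896726] [-0.01327987  0.0005954  -0.02896061] front [ 0.04135779  0.00053396 -0.02897513]
[ 0.02557546 -0.01323773 -0.01497567]
[ 0.02560043  0.01482929 -0.01496603]
```

The wrist view shows the tube centred between the fingers at (320,270). The fingertips end at row 288, though, where a tip at the TCP would be at about row 263. I'll check the real tip height before going on.

Run:
```python
from h import *
s=load('w2'); st=r.get_state(); T=R.from_quat(st['eef_rot']); p=np.array(st['tool_pos']); P=s['pose']
print('fx',s['fx'],'grip off',r.grip_point_offset,'cam in tool',T.inv().apply(P[:3,3]-p), 'R',(T.inv().as_matrix()@P[:3,:3]).round(3).tolist())
def at(u,v,dep): return T.inv().apply(P[:3,:3]@np.array([(u-s['cx'])/s['fx']*dep,-(v-s['cy'])/s['fy']*dep,-dep])+P[:3,3]-p)
for w,px in((.01797,42),(.053,41.5*53/17.97)):
    d=s['fx']*w/px; print(d,at(321,288,d))
s=load('w1');d=s['fx']*.0527/120;print(d,at(320,290,d))
snap('scene','s2')
```

```text
fx 358.3649699065301 grip off 0.0187 cam in tool [ 0.07070154  0.00043083 -0.17938288] R [[0.001, 0.961, 0.275], [1.0, -0.001, 0.0], [0.001, 0.275, -0.961]]
0.15332901212429398 [ 0.01038221  0.00099283 -0.03716166]
0.15517634961976737 [ 0.00965547  0.0009996  -0.03544815]
0.15738194928395113 [ 0.00794301  0.00056935 -0.0336443 ]
```

View pics/s2.png

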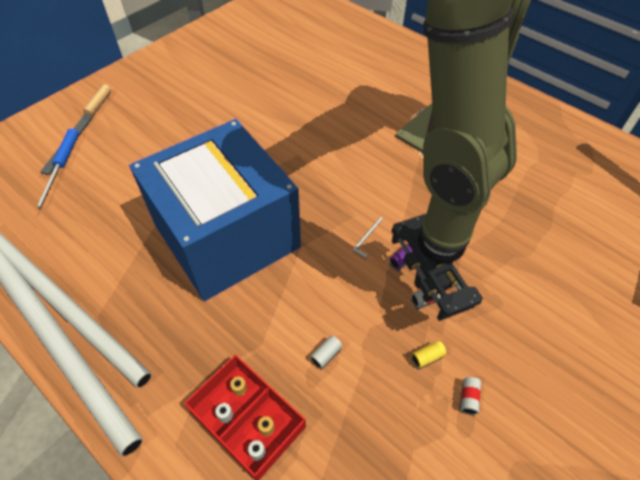

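The scene view shows the gripper over reject B, with its tips above the tube. The wrist picture puts the real tips about 35 mm short of the reported TCP, at x ≈ +9 mm, which is exactly the pad edge. That also explains why the jaws closed with zero force. I'll reopen, lower in careful steps and watch the force.

Request:
carry_out --rows '[[[0, 0, 0], [0, 0, 0], 0.4], [[0, 0, 0], [0, 0, 0], 0.4], [[0, 0, 0], [0, 0, 0], 0.4], [[0, 0, 1], [0, 0, 0], 0.4], [[0, 0, 2], [0, 0, 0], 0.4], [[0, 0, 2.4], [0, 0, 0], 0.4], [[0, 0, 2.7], [0, 0, 0], 0.4], [[0, 0, 2.7], [0, 0, 0], 0.4]]'

```text
clock: 4.65
tool_pos: [0.4322, 0.2053, -0.0244]
eef_rot: [0.227, 0.974, -0.0, -0.0]
contact_force: [-0.7, -0.5, -0.6]
opening: 0.602
finger_force: 0.0
```

Request:
carry_out --rows '[[[0, 0, 0.2], [0, 0, 0], 0.4], [[0, 0, 0.4], [0, 0, 0], 0.4], [[0, 0, 0.4], [0, 0, 0], 0.4]]'

```text
clock: 4.95
tool_pos: [0.4323, 0.2053, -0.0283]
eef_rot: [0.227, 0.974, -0.0, 0.0]
contact_force: [-1.1, 1.0, -0.7]
opening: 0.602
finger_force: 0.0
```

Request:
carry_out --rows '[[[0, 0, 0.2], [0, 0, 0], 0.4], [[0, 0, 0.2], [0, 0, 0], 0.4]]'

```text
clock: 5.15
tool_pos: [0.4323, 0.2053, -0.0303]
eef_rot: [0.227, 0.974, -0.0, 0.0]
contact_force: [-0.2, -0.4, 0.7]
opening: 0.595
finger_force: 0.0
```

Request:
carry_out --rows '[[[0, 0, 0.2], [0, 0, 0], 0.4], [[0, 0, 0.2], [0, 0, 0], 0.4]]'

```text
clock: 5.35
tool_pos: [0.4323, 0.2053, -0.0324]
eef_rot: [0.227, 0.974, -0.0, -0.0]
contact_force: [-0.1, 0.7, -0.3]
opening: 0.598
finger_force: 0.0
```

Request:
carry_out --rows '[[[0, 0, 0], [0, 0, 0], 0.8], [[0, 0, 0], [0, 0, 0], 0.8], [[0, 0, 0], [0, 0, 0], 0.8], [[0, 0, 0], [0, 0, 0], 0.8], [[0, 0, 0], [0, 0, 0], 0.8], [[0, 0, 0], [0, 0, 0], 0.8]]' --newtons 40

```text
clock: 5.95
tool_pos: [0.4324, 0.2054, -0.0322]
eef_rot: [0.227, 0.974, 0.0, 0.0]
contact_force: [0.1, -0.3, -0.2]
opening: 0.309
finger_force: 40.0
```

Grip is confirmed: 0.309 open (27 mm) at 40 N. The true tip is about 35 mm short of the reported TCP, so I'll take that off all heights.

Run:
```python
from h import *
plan((.432,.205,.22,153.8),(.588,-.184,.22,166.7))
```

```text
at [ 0.4324  0.2054 -0.0322] head 153.7 t 6.0 open 0.309 F [ 0.1 -0.3 -0.2]
[0.02, -0.05, -25.22] [0.0, 0.0, -0.1] rows 5.0
[-31.19, -28.02, -25.22] [0.0, 0.0, -13.0] rows 8.4
```

Request:
carry_out --rows '[[[0, 0, -2], [0, 0, 0], 0.8], [[0, 0, -6], [0, 0, 0], 0.8], [[0, 0, -10], [0, 0, 0], 0.8], [[0, 0, -14], [0, 0, 0], 0.8], [[0, 0, -18], [0, 0, 0], 0.8], [[0, 0, -22], [0, 0, 0], 0.8], [[0, 0, -25], [0, 0, 0], 0.8], [[-3, -3, -25], [0, 0, -1], 0.8], [[-6, -6, -25], [0, 0, -3], 0.8], [[-9, -9, -25], [0, 0, -5], 0.8], [[-12, -11, -25], [0, 0, -6], 0.8], [[-12, -11, -25], [0, 0, -6], 0.8]]'

```text
clock: 7.15
tool_pos: [0.4926, 0.0469, 0.2166]
eef_rot: [0.181, 0.983, -0.002, -0.0]
contact_force: [0.1, 0.2, -1.6]
opening: 0.303
finger_force: 40.0
```

Run:
```python
from h import *
plan((.588,-.184,.22,166.7))
```

```text
at [0.4926 0.0469 0.2166] head 159.2 t 7.2 open 0.303 F [ 0.1  0.2 -1.6]
[-17.13, -18.19, -0.26] [-0.2, 0.0, -7.5] rows 5.0
```

Request:
carry_out --rows '[[[-3, -3.2, -0.2], [0, 0, -1.5], 0.8], [[-6, -6.4, -0.2], [0, 0, -3], 0.8], [[-9, -9.6, -0.2], [0, 0, -4.5], 0.8], [[-12, -12.8, -0.2], [0, 0, -6], 0.8], [[-15, -16, -0.2], [0, 0, -7.5], 0.8], [[-17.1, -18.2, -0.2], [0, 0, -7.5], 0.8], [[-17.1, -18.2, -0.2], [0, 0, -7.5], 0.8], [[-17.1, -18.2, -0.2], [0, 0, -7.5], 0.8], [[-17.1, -18.2, -0.2], [0, 0, -7.5], 0.8]]'

```text
clock: 8.05
tool_pos: [0.5881, -0.1743, 0.2198]
eef_rot: [0.11, 0.994, 0.0, -0.0]
contact_force: [-0.3, -0.3, -1.7]
opening: 0.304
finger_force: 40.0
```

Run:
```python
from h import *
plan((.588,-.184,.15,166.7),(.588,-.184,.091,166.7))
s=snap('wrist','w3')
```

```text
at [ 0.5881 -0.1743  0.2198] head 167.4 t 8.1 open 0.304 F [-0.3 -0.3 -1.7]
[-0.21, -0.96, 6.98] [0.0, -0.0, 0.7] rows 1.4
[-0.22, -0.96, 12.88] [0.0, -0.0, 0.7] rows 1.2
```

View pics/w3.png

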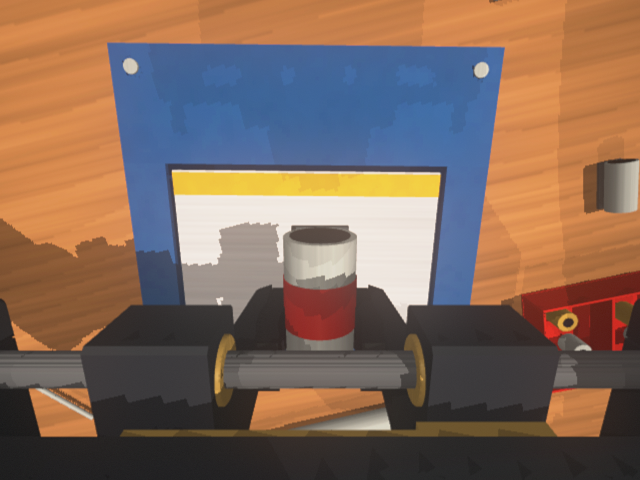

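The wrist view shows reject B gripped, with the slot's far corners at (166,165) and (447,168). I'll check those against the box pose.

Run:
```python
from h import *
s=load('w3'); st=r.get_state(); T=R.from_quat(st['eef_rot']); p=np.array(st['tool_pos'])
for u,v in((166,165),(447,168),(130,66),(481,70)):
    w=ray(s,u,v,.18); b=R.from_euler('z',13.3,degrees=True).apply(w-[.577,-.182,0]); print('world',w.round(4),'box',b.round(4),'tool',T.inv().apply(w-p).round(4))
```

```text
world [ 0.5123 -0.2512  0.18  ] box [-0.047  -0.0822  0.18  ] tool [ 0.0572 -0.0916  0.04  ]
world [ 0.5507 -0.0873  0.18  ] box [-0.0474  0.0861  0.18  ] tool [0.0555 0.0767 0.0401]
world [ 0.4567 -0.2528  0.18  ] box [-0.1008 -0.0966  0.18  ] tool [ 0.1111 -0.1054  0.04  ]
world [ 0.5013 -0.0622  0.18  ] box [-0.1013  0.0992  0.18  ] tool [0.1092 0.0904 0.0401]
```

Request:
carry_out --rows '[[[0, -0.75, 0], [0, 0, 0.7], 0.8], [[0, -0.75, 2], [0, 0, 0.7], 0.8], [[0, -0.75, 5], [0, 0, 0.7], 0.8], [[0, -0.75, 6.5], [0, 0, 0.7], 0.8], [[0, -0.75, 7.5], [0, 0, 0.7], 0.8], [[0, -0.75, 8], [0, 0, 0.7], 0.8], [[0, -0.75, 8], [0, 0, 0.7], 0.8]]' --newtons 50

```text
clock: 8.8
tool_pos: [0.5862, -0.1839, 0.1405]
eef_rot: [0.117, 0.993, -0.001, -0.001]
contact_force: [-4.9, -0.8, 5.8]
opening: 0.304
finger_force: 50.0
```

Request:
carry_out --rows '[[[0, 0, 0.6], [0, 0, 0], 0.8], [[0, 0, 1.2], [0, 0, 0], 0.8], [[0, 0, 1.8], [0, 0, 0], 0.8], [[0, 0, 2.4], [0, 0, 0], 0.8], [[0, 0, 2.4], [0, 0, 0], 0.8]]'

```text
clock: 9.3
tool_pos: [0.5885, -0.1832, 0.118]
eef_rot: [0.117, 0.993, 0.0, 0.002]
contact_force: [-2.7, 0.0, 8.2]
opening: 0.305
finger_force: 50.1
```

Request:
carry_out --rows '[[[0, 0, 0.6], [0, 0, 0], 0.8], [[0, 0, 1.2], [0, 0, 0], 0.8], [[0, 0, 1.8], [0, 0, 0], 0.8], [[0, 0, 2.4], [0, 0, 0], 0.8], [[0, 0, 2.7], [0, 0, 0], 0.8], [[0, 0, 2.7], [0, 0, 0], 0.8]]'

```text
clock: 9.9
tool_pos: [0.5865, -0.1829, 0.0898]
eef_rot: [0.117, 0.993, 0.0, -0.0]
contact_force: [-4.6, 1.3, 5.1]
opening: 0.305
finger_force: 50.0
```

Run:
```python
from h import *
plan()
s=snap('wrist','w4')
```

```text
at [ 0.5865 -0.1829  0.0898] head 166.6 t 9.9 open 0.305 F [-4.6  1.3  5.1]
```

View pics/w4.png

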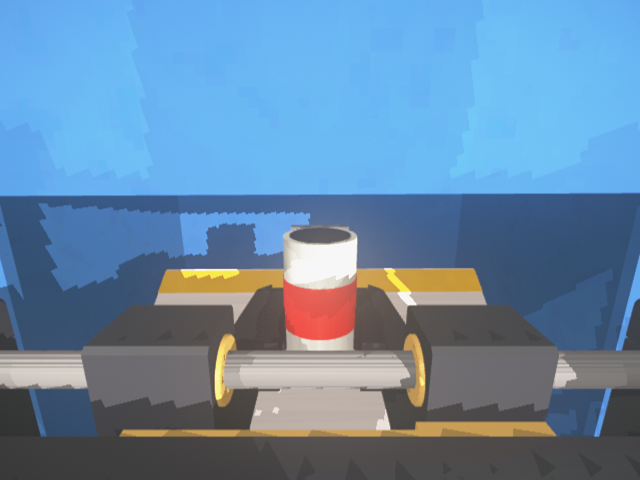

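The wrist view shows the flap steep, its yellow edge at row 280 deep in the slot, with the bracket in the opening. I'm releasing while holding depth.

Request:
carry_out --rows '[[[0, 0, 0], [0, 0, 0], 0.6], [[0, 0, 0], [0, 0, 0], 0.4], [[0, 0, 0], [0, 0, 0], 0.2], [[0, 0, 0], [0, 0, 0], 0.1], [[0, 0, 0], [0, 0, 0], 0.1], [[0, 0, 0], [0, 0, 0], 0.1], [[0, 0, 0], [0, 0, 0], 0.1], [[0, 0, 0], [0, 0, 0], 0.1], [[0, 0, 0], [0, 0, 0], 0.1], [[0, 0, 0], [0, 0, 0], 0.1]]'

```text
clock: 10.95
tool_pos: [0.5856, -0.1853, 0.0886]
eef_rot: [0.118, 0.993, -0.001, -0.001]
contact_force: [-5.3, -1.6, 3.2]
opening: 0.901
finger_force: 3.3
```

Run:
```python
from h import *
plan()
s=snap('wrist','w5')
```

```text
at [ 0.5856 -0.1853  0.0886] head 166.5 t 10.9 open 0.901 F [-5.3 -1.6  3.2]
```

View pics/w5.png

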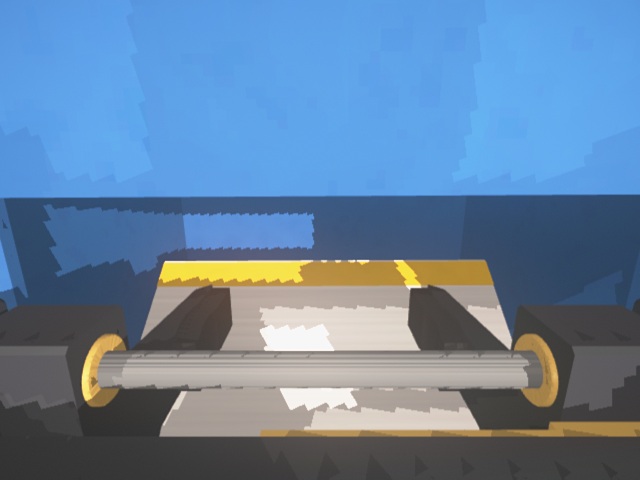

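The bracket has dropped, and the flap is bare and held only by the fingers. I'm lifting out to let it shut.

Request:
carry_out --rows '[[[0, 0, -2], [0, 0, 0], 0.1], [[0, 0, -4], [0, 0, 0], 0.1], [[0, 0, -6], [0, 0, 0], 0.1], [[0, 0, -8], [0, 0, 0], 0.2], [[0, 0, -10], [0, 0, 0], 0.4], [[0, 0, -13], [0, 0, 0], 0.4], [[0, 0, -13], [0, 0, 0], 0.4]]'

```text
clock: 11.7
tool_pos: [0.5909, -0.1837, 0.2231]
eef_rot: [0.118, 0.993, 0.0, 0.005]
contact_force: [0.5, 1.1, 0.3]
opening: 0.603
finger_force: 0.0
```

Run:
```python
from h import *
plan((.60,.12,.22,188),(.54,.377,.12,208.5))
```

```text
at [ 0.5909 -0.1837  0.2231] head 166.5 t 11.7 open 0.603 F [0.5 1.1 0.3]
[6.23, 29.74, 0.29] [-0.0, 0.6, -21.5] rows 6.1
[18.18, 53.3, 10.21] [-0.1, 0.6, -42.0] rows 5.6
```

Request:
carry_out --rows '[[[6.2, 29.7, 0.3], [0, 0, -8], 0.4], [[6.2, 29.7, 0.3], [0, 0, -16], 0.4], [[6.2, 29.7, 0.3], [0, 0, -21], 0.4], [[6.2, 29.7, 0.3], [0, 0, -21], 0.4], [[6.2, 29.7, 0.3], [0, 0, -25], 0.4], [[12, 40, 0.3], [0, 0, -33], 0.4], [[18.2, 53.3, 3], [0, 0, -42], 0.4], [[18.2, 53.3, 3], [0, 0, -42], 0.4], [[18.2, 53.3, 3], [0, 0, -42], 0.4], [[18.2, 53.3, 3], [0, 0, -42], 0.4], [[18.2, 53.3, 3], [0, 0, -42], 0.4], [[18.2, 53.3, 3], [0, 0, -42], 0.4]]'

```text
clock: 12.9
tool_pos: [0.5312, 0.3838, 0.1881]
eef_rot: [-0.249, 0.968, 0.003, 0.0]
contact_force: [0.0, -0.3, -0.1]
opening: 0.602
finger_force: 0.0
```

Run:
```python
from h import *
plan((.5405,.3777,.05,208.5),(.5405,.3777,-.0322,208.5))
s=snap('wrist','w6'); print(proj(s,(.530,.372,.018)))
```

```text
at [0.5312 0.3838 0.1881] head -151.1 t 12.9 open 0.602 F [ 0.  -0.3 -0.1]
[-0.5, -1.05, 13.81] [0.3, 0.1, 0.4] rows 2.8
[-0.49, -1.09, 22.03] [0.3, 0.1, 0.4] rows 1.6
(np.float64(308.7304370610811), np.float64(208.53967292374972))
```

View pics/w6.png

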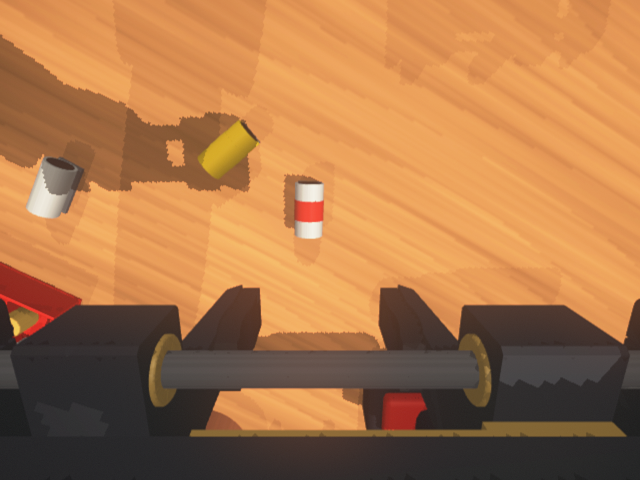

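The wrist view has reject A at (309,211), against a predicted (309,209), with its axis along the tool's x. I'll align and lower partway, then check.

Request:
carry_out --rows '[[[-0.5, -1.1, 3], [0, 0, 0.4], 0.4], [[-0.5, -1.1, 7], [0, 0, 0.4], 0.4], [[-0.5, -1.1, 11], [0, 0, 0.4], 0.4], [[-0.5, -1.1, 14], [0, 0, 0.4], 0.4], [[-0.5, -1.1, 14], [0, 0, 0.4], 0.4], [[-0.5, -1.1, 14], [0, 0, 0.4], 0.4]]'

```text
clock: 13.55
tool_pos: [0.5444, 0.3696, 0.0489]
eef_rot: [-0.243, 0.97, 0.0, 0.0]
contact_force: [-0.0, 0.2, 1.3]
opening: 0.599
finger_force: 0.0
```

Run:
```python
from h import *
plan((.5405,.3777,-.0322,208.5))
```

```text
at [0.5444 0.3696 0.0489] head -151.9 t 13.6 open 0.599 F [-0.   0.2  1.3]
[-0.04, 0.89, 8.11] [0.0, 0.0, -0.4] rows 1.6
```

Request:
carry_out --rows '[[[0, 0.9, 0], [0, 0, -0.4], 0.4], [[0, 0.9, 0], [0, 0, -0.4], 0.4], [[0, 0.9, 0.5], [0, 0, -0.4], 0.4], [[0, 0.9, 0.5], [0, 0, -0.4], 0.4]]'

```text
clock: 13.95
tool_pos: [0.5398, 0.3774, 0.0439]
eef_rot: [-0.246, 0.969, -0.0, 0.0]
contact_force: [-0.2, -0.5, -0.3]
opening: 0.599
finger_force: 0.0
```

Run:
```python
from h import *
plan((.5405,.3777,-.0322,208.5))
```

```text
at [0.5398 0.3774 0.0439] head -151.5 t 13.9 open 0.599 F [-0.2 -0.5 -0.3]
[-0.08, -0.01, 7.61] [-0.0, 0.0, 0.0] rows 1.5
```

Request:
carry_out --rows '[[[-0.1, 0, 2.5], [0, 0, 0], 0.4], [[-0.1, 0, 5], [0, 0, 0], 0.4], [[-0.1, 0, 6.5], [0, 0, 0], 0.4], [[-0.1, 0, 7.3], [0, 0, 0], 0.4], [[-0.1, 0, 7.6], [0, 0, 0], 0.4], [[-0.1, 0, 7.6], [0, 0, 0], 0.4], [[-0.1, 0, 7.6], [0, 0, 0], 0.8], [[-0.1, 0, 7.6], [0, 0, 0], 0.8], [[-0.1, 0, 7.6], [0, 0, 0], 0.8], [[-0.1, 0, 7.6], [0, 0, 0], 0.8], [[-0.1, 0, 7.6], [0, 0, 0], 0.8], [[-0.1, 0, 7.6], [0, 0, 0], 0.8]]' --newtons 50

```text
clock: 15.15
tool_pos: [0.5408, 0.3783, -0.0317]
eef_rot: [-0.246, 0.969, 0.0, 0.0]
contact_force: [-0.1, 0.3, 4.2]
opening: 0.303
finger_force: 50.0
```

Run:
```python
from h import *
plan((.5405,.3777,.22,208.5),(.60,.12,.22,188))
```

```text
at [ 0.5408  0.3783 -0.0317] head -151.5 t 15.2 open 0.303 F [-0.1  0.3  4.2]
[0.04, -0.04, -25.17] [-0.0, 0.0, 0.0] rows 5.0
[7.11, -25.52, -25.17] [-0.0, 0.0, 20.5] rows 5.3
```

Gripped (0.303 open, 50 N). Now I'll lift and carry.

Request:
carry_out --rows '[[[0, 0, -2], [0, 0, 0], 0.8], [[0, 0, -6], [0, 0, 0], 0.8], [[0, 0, -10], [0, 0, 0], 0.8], [[0, 0, -15], [0, 0, 0], 0.8], [[0, 0, -20], [0, 0, 0], 0.8], [[0, 0, -25], [0, 0, 0], 0.8], [[1, -4, -25], [0, 0, 4], 0.8], [[2, -8, -25], [0, 0, 8], 0.8], [[3.5, -13, -25], [0, 0, 12], 0.8], [[5, -18, -25], [0, 0, 16], 0.8], [[7, -25, -25], [0, 0, 20], 0.8], [[7, -25, -25], [0, 0, 20], 0.8]]'

```text
clock: 16.35
tool_pos: [0.5989, 0.1191, 0.2181]
eef_rot: [-0.071, 0.997, -0.002, -0.0]
contact_force: [0.4, 0.4, -1.0]
opening: 0.303
finger_force: 50.0
```

Run:
```python
from h import *
plan((.587,-.183,.22,166.7))
```

```text
at [0.5989 0.1191 0.2181] head -171.9 t 16.4 open 0.303 F [ 0.4  0.4 -1. ]
[5.46, -29.74, -0.06] [-0.2, 0.0, 21.4] rows 6.0
```

Request:
carry_out --rows '[[[0.7, -4, 0], [0, 0, 4], 0.8], [[1.5, -8, 0], [0, 0, 8], 0.8], [[2.2, -12, 0], [0, 0, 12], 0.8], [[3, -16, 0], [0, 0, 16], 0.8], [[3.7, -20, 0], [0, 0, 20], 0.8], [[4.4, -24, 0], [0, 0, 21.4], 0.8], [[5, -27, 0], [0, 0, 21.4], 0.8], [[5.5, -29.7, 0], [0, 0, 21.4], 0.8], [[5.5, -29.7, 0], [0, 0, 21.4], 0.8], [[5.5, -29.7, 0], [0, 0, 21.4], 0.8], [[5.5, -29.7, 0], [0, 0, 21.4], 0.8], [[5.5, -29.7, 0], [0, 0, 21.4], 0.8]]'

```text
clock: 17.55
tool_pos: [0.5881, -0.1749, 0.2183]
eef_rot: [0.111, 0.994, 0.0, 0.0]
contact_force: [0.3, -0.0, -1.5]
opening: 0.304
finger_force: 50.0
```

Run:
```python
from h import *
plan((.587,-.183,.14,166.7),(.587,-.183,.089,166.7))
s=snap('wrist','w7')
hs=cv2.cvtColor(s['image'],cv2.COLOR_RGB2HSV); m=(hs[...,0]>15)&(hs[...,0]<32)&(hs[...,1]>140)&(hs[...,2]>120); m[:100]=0;m[220:]=0
y,x=np.nonzero(m); print('stripe',x.min(),x.max(),y.min(),y.max())
P=ray(s,(x.min()+x.max())/2,y.min(),.18); print('edge mid box',R.from_euler('z',13.3,degrees=True).apply(P-[.577,-.182,0]))
```

```text
at [ 0.5881 -0.1749  0.2183] head 167.3 t 17.6 open 0.304 F [ 0.3 -0.  -1.5]
[-0.07, -0.82, 7.83] [0.0, 0.0, 0.6] rows 1.6
[-0.07, -0.82, 12.93] [0.0, 0.0, 0.6] rows 1.0
stripe 172 441 173 196
edge mid box [-0.04332291  0.00143011  0.18      ]
```

View pics/w7.png

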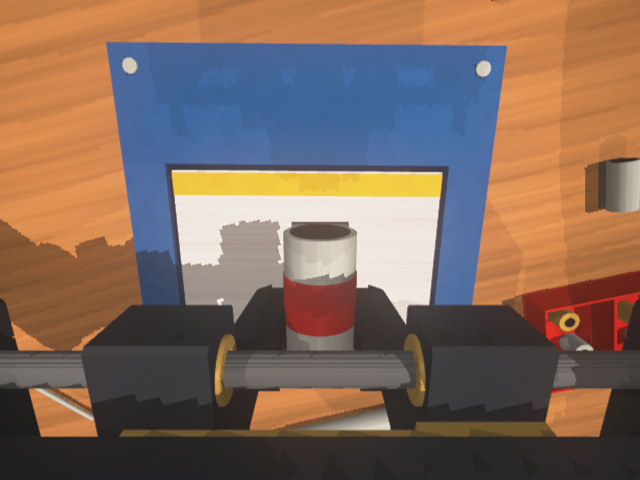

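The flap is shut flat: the stripe at rows 173–196 is where it was before. The second reject is held exactly like the first, so I'm repeating the same press.

Request:
carry_out --rows '[[[0, -0.75, 0], [0, 0, 0.6], 0.8], [[0, -0.75, 2], [0, 0, 0.6], 0.8], [[0, -0.75, 5], [0, 0, 0.6], 0.8], [[0, -0.75, 6.5], [0, 0, 0.6], 0.8], [[0, -0.75, 7.5], [0, 0, 0.6], 0.8], [[0, -0.75, 8], [0, 0, 0.6], 0.8], [[0, -0.75, 8], [0, 0, 0.6], 0.8]]'

```text
clock: 18.3
tool_pos: [0.5857, -0.1848, 0.1385]
eef_rot: [0.118, 0.993, -0.001, -0.001]
contact_force: [-5.3, -1.5, 6.7]
opening: 0.303
finger_force: 50.0
```

Request:
carry_out --rows '[[[0, 0, 0.6], [0, 0, 0], 0.8], [[0, 0, 1.2], [0, 0, 0], 0.8], [[0, 0, 1.8], [0, 0, 0], 0.8], [[0, 0, 2.4], [0, 0, 0], 0.8], [[0, 0, 2.4], [0, 0, 0], 0.8]]'

```text
clock: 18.8
tool_pos: [0.5877, -0.1837, 0.1157]
eef_rot: [0.117, 0.993, 0.0, 0.002]
contact_force: [-3.2, -0.6, 6.8]
opening: 0.305
finger_force: 50.0
```

Request:
carry_out --rows '[[[0, 0, 0.6], [0, 0, 0], 0.8], [[0, 0, 1.2], [0, 0, 0], 0.8], [[0, 0, 1.8], [0, 0, 0], 0.8], [[0, 0, 2.3], [0, 0, 0], 0.8], [[0, 0, 2.6], [0, 0, 0], 0.8], [[0, 0, 2.6], [0, 0, 0], 0.8]]'

```text
clock: 19.4
tool_pos: [0.5861, -0.1834, 0.0887]
eef_rot: [0.117, 0.993, 0.0, -0.0]
contact_force: [-4.9, 1.6, 4.2]
opening: 0.307
finger_force: 50.0
```

Request:
carry_out --rows '[[[0, 0, 0], [0, 0, 0], 0.6], [[0, 0, 0], [0, 0, 0], 0.4], [[0, 0, 0], [0, 0, 0], 0.2], [[0, 0, 0], [0, 0, 0], 0.1], [[0, 0, 0], [0, 0, 0], 0.1], [[0, 0, 0], [0, 0, 0], 0.1], [[0, 0, 0], [0, 0, 0], 0.1], [[0, 0, 0], [0, 0, 0], 0.1], [[0, 0, 0], [0, 0, 0], 0.1], [[0, 0, 0], [0, 0, 0], 0.1]]'

```text
clock: 20.4
tool_pos: [0.585, -0.1855, 0.0878]
eef_rot: [0.118, 0.993, -0.001, -0.001]
contact_force: [-5.4, -1.7, 4.4]
opening: 0.899
finger_force: 3.2
```

Run:
```python
from h import *
s=snap('wrist','w8'); hs=cv2.cvtColor(s['image'],cv2.COLOR_RGB2HSV)
red=((hs[...,0]<6)|(hs[...,0]>172))&(hs[...,1]>150)&(hs[...,2]>70); print('red px',red[200:430].sum())
d=cv2.absdiff(s['image'],load('w5')['image']).max(2); print('diff vs w5: px>60',(d[200:430,150:500]>60).sum(),'of',230*350)
```

```text
red px 0
diff vs w5: px>60 2410 of 80500
```

No red is left on the flap and the picture matches the one from the first drop. I'm lifting out.

Request:
carry_out --rows '[[[0, 0, -2], [0, 0, 0], 0.1], [[0, 0, -4], [0, 0, 0], 0.1], [[0, 0, -6], [0, 0, 0], 0.1], [[0, 0, -8], [0, 0, 0], 0.1], [[0, 0, -12], [0, 0, 0], 0.1], [[0, 0, -17], [0, 0, 0], 0.1], [[-3, 4, -20], [0, 0, 0], 0.1], [[-3, 9, -20], [0, 0, 0], 0.1], [[-3, 14, -20], [0, 0, 0], 0.1], [[-3, 20, -20], [0, 0, 0], 0.1], [[-3, 20, -20], [0, 0, 0], 0.1], [[-3, 20, -20], [0, 0, 0], 0.1]]'

```text
clock: 21.65
tool_pos: [0.6629, 0.0075, 0.2883]
eef_rot: [0.115, 0.993, 0.001, 0.001]
contact_force: [-0.0, -0.0, 0.7]
opening: 0.902
finger_force: 0.0
```

Run:
```python
from h import *
snap('scene','s9'); plan()
```

```text
at [0.6628 0.0036 0.2879] head 166.6 t 21.7 open 0.902 F [ 0.3 -0.8 -0.7]
```

View pics/s9.png

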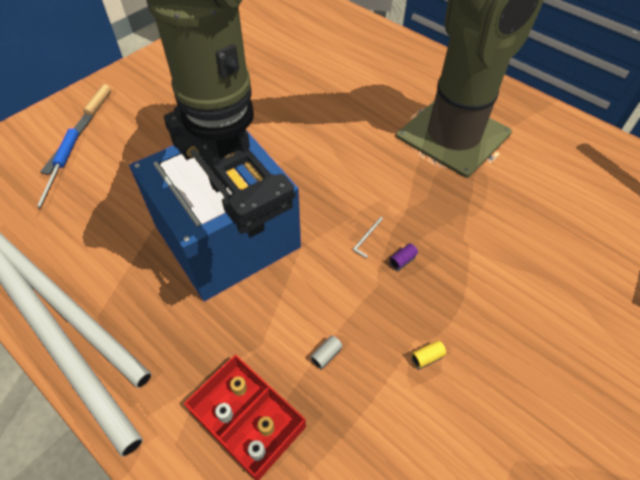

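The scene shows no rejects left on the bench and the flap shut. The good bracket (326,352) and hex key (370,237) haven't moved, and the hand is free in the air. I'm handing the job in.

```bash
python3 -c "
from plant import r
print(r.finish_job())"
```

```text
the job is handed in; nothing more can be done
None
```

Both red-banded rejects went through the flap into the scrap box one after the other, the flap is shut, the good bracket and hex key were not touched, and the job is handed in at about 22 s; no verdict was returned.

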